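# Return an order paddle through the slot of the returns box

### The job

Take the white order paddle with the narrow handle out of the dark rack and push it, lower edge first, through the slot in the top of the clear-sided returns box, past the rubber brakes, until it has dropped wholly inside. The box's top sits off centre, so feel for the slot gently and do not force anything, and leave the wider white board, the shaker, mug, jar and tongs where they stand.

Things in the scene. Friction and masses are not known exactly. Their poses are not given: they have to be found in the camera images.
- paddle: Flat white plastic order paddle, 8 mm thick along its x, about 50 g. Body 64 mm wide along its y and 60 mm tall, the lowest 20 mm tapering to 50 mm wide at the bottom; above the body a handle 28 mm wide and 30 mm tall, also 8 mm thick; 90 mm tall in all. Origin: middle of its lower edge; z points up along the handle. It stands upright in one of the rack's two grooves.
- paddle_top (a point): Middle of the upper end of the paddle's handle, 90 mm above the paddle's origin.
- rack: Dark wooden rack, fixed, 150 x 100 mm (x, y), two grooves along its y at x = -40 and +40 mm; grooves 10 mm wide, their floor 8 mm and the tops of their bars 32 mm above the table. Origin: centre of the underside. One groove holds the paddle, the other the wider board.
- box: Returns box, fixed: 150 x 150 mm, floor 6 mm thick, corner posts, clear side walls (inside 128 x 128 mm) and a wooden top 190 x 170 mm (x, y), 18 mm thick, upper face 135 mm above the table. Nothing may load the box or its top with over 60 N, knocks included: touch down slowly (15 mm/s or less). Origin: centre of the underside, z up. The slot in the top runs along the box's y.
- box_mid (a point): Point above the box's origin, level with the top's upper face. Slot: 70 mm long (box y), 11 mm wide (box x), sharp-edged, centred on this point in y. Across it (box x) the slot's centre is off this point by anything from -18 to +18 mm, another amount each time, not shown by any pose; the top is stiff and stays where it is. Below the slot, guide cheeks 11 mm apart reach down to 32 mm under this point.
- brakes (a point): Point 18 mm under box_mid, level with two sprung rubber shoes (14 mm tall), one at each end of the slot, 56 mm apart. They yield outwards, grip the paddle's body by its side edges and hold it; pushing it on takes about 4 to 15 N. Once the top of the body is below them (handle's end then 4 to 12 mm above the box's top) it drops. Fingers do not fit the slot: press the handle's end from above.
- marker: Wider white board without a handle, 86 mm wide, 68 mm tall, 8 mm thick (x), standing in the other groove; origin: middle of its lower edge. Leave it.
- shaker: Glass sugar shaker with a steel top, 38 mm across, 84 mm tall, near the middle of the counter; origin: centre of its underside. Leave it.
- mug: White mug, 80 mm across, 90 mm tall; origin: centre of its underside. Leave it.
- jar: Amber glass jar with a wooden cap, 80 mm across, about 120 mm tall; origin: centre of its underside. Leave it.
- tongs: Steel pastry tongs lying on the counter, about 230 mm long along x; origin: middle, at counter height. Leave them.
Things that resemble listed ones, but are neither listed nor needed, are in the scene too. What is shaped like the paddle but brown or turquoise is not meant.

How it is judged:
By the outcome, as a careful person would: the job done as asked, in the order asked, and still so for the second after the job is handed in, with the robot touching nothing.
It also fails if it takes over 67 s, if anything falls off the work surface, if the arm or the gripper's body presses on something with over 40 N, if the wrist force passes 120 N, or if a joint passes its speed limit or range.

### The arm

A 7-joint arm with a two-finger parallel gripper is mounted at the origin on the work surface. World frame = base frame: x ahead of the robot, y to its left, z up, the work surface at z = 0. Lengths are in m, angles in rad, forces in N, time in s.
With the tool pointing down it reaches from about 0.425 to 1.025 m from the base axis. Payload 3.6 kg.
Tool frame: the origin (TCP) lies midway between the tips of the shut fingers; the grasp point (between the pads) lies 19 mm behind it (manip.grasp_offset is the distance from the TCP to the grasp point, in m); z points along the fingers, y is the direction in which the jaws open and shut (so a half turn about z gives the same grasp; the last joint's range is limited). The gripper opens to 85 mm and grips with 20 to 120 N. Pads are 22 mm wide; open, the fingers measure 114 mm over their backs; the gripper's body (76 mm by 85 mm) begins 54 mm behind the grasp point. The pads swing forward as they close: fully open they stand 13 mm farther back than shut.
Start: joints at [-1.357, 0.591, 0.048, 1.609, -0.033, 0.943, -0.034], TCP at [0.219, 0.691, 0.2] pointing down, gripper open.
Joint ranges: [-2.69, 2.69], [-0.47, 2.24], [-1.27, 1.36], [0.19, 2.51], [-1.53, 4.68], [0.08, 2.07], [-3.09, 3.09]. Speed limits (rad/s): [2.57, 2.57, 3.14, 3.14, 3.14, 3.14, 3.14].

### API

Orientations are given as a unit quaternion [w, x, y, z].
In Python, from station import manip gives the robot as it stands.
- The arm moves only by the tool step_arm, never from a script. Its argument "motion" is a list of rows, each a list of 2 entries, a list of its own where there are three numbers: the shift along the tool's x, y, z in cm, then the turn, a rotation vector about the tool's x, y, z in degrees. A call has 1 to 10 rows; each row is the pose to reach, as a shift and turn from the pose commanded when the call began, along the tool's axes at that moment; what a row does not reach only later rows make up. A row lasts 1/10 s, in which the tool goes at most 50 mm and 8.59 degrees, less where a joint would pass 70% of its speed; a pose out of reach is approached as far as the arm can. A call with a gripper value outside its range is refused whole. "grip" is the closure in counts, from 0 (fully open) to 255 (shut), set as the call begins (left out, the last holds). The fingers move at their own pace and stop on an object; "squeeze" is the grip in N (left out, the last holds). Time passes only in rows, so rows that repeat a pose let the fingers close. It gives the time, the measured TCP pose, the force and the opening at its end, in the units of the state.
- manip.state(): the state, without advancing time (a new reading comes with each control period).
- manip.snapshot(name): name is "side" or "top"; returns a dict with "color" (400x640x3 uint8, red, green, blue), "camera_matrix" (3x3 intrinsics, pixels), "k1" (the pictures are not rectified: a ray, as slopes to the right and down, at radius r is drawn at 1 + k1 r^2 times it, then the intrinsics apply), "rvec" (rotation vector, rad) and "tvec" (3), from world to camera coordinates, as OpenCV has them. Camera axes: x right, y down, z forward; pixel columns grow to the right and rows downward; lengths in m; the calibration is good to about 2 mm. A picture is of the moment at which its call begins. There is no depth.
- manip.close_job(): hands the job in, once; it reports no verdict.
The state is a dict: "time_s": time; "joints": joint angles; "qd": joint speeds; "joint_torque": joint torques, N m; "position": TCP position; "eef_rot": TCP orientation; "wrist_force": force on the tool from outside, world axes, zero at the start; "ft_torque": the same for the moment, N m; "gripper_width": finger opening in m.
Only numpy, scipy, OpenCV 4.12 (cv2) and the standard library are available. Lean on these libraries where they do the work, as an engineer would, in place of code of your own. Each camera call takes 0.05 s, during which the arm holds its last target.

## Working session

There is one attempt and no reset: what is moved stays moved. The work goes in short steps, Python scripts to look and compute and a tool call to move; the robot and the scene stay as the last step left them, time stands still between calls to the robot, and variables do not carry over. Pictures are saved under pics/ and viewed, and the job is handed in when it is done.

Besides the shell and the picture viewer there is one more tool, called after "Request:" by a JSON object that holds its "fn" and its "kwargs", one argument or row to a line. step_arm: Moves the arm, as the interface text tells. Its arguments: {"type":"object","properties":{"motion":{"type":"array"},"grip":{"type":"number"},"squeeze":{"type":"number"}},"required":["motion"]}

```bash
ls; mkdir -p pics; python3 - <<'E'
from station import manip
import cv2,pickle
print(manip.state())
d={}
for n in("side","top"):
    s=manip.snapshot(n);d[n]=s
    cv2.imwrite(f"pics/{n}0.png",s["color"][:,:,::-1])
    print(n,s["camera_matrix"],s["k1"],s["rvec"],s["tvec"])
pickle.dump(d,open("d0.pkl","wb"))
E
```

```text
pics
{'time_s': 0.0, 'joints': array([-1.35754301,  0.59213909,  0.04825927,  1.60986074, -0.03331605,
        0.94272951, -0.03370209]), 'qd': array([ 0.00142025, -0.00017963, -0.00083416,  0.0016263 ,  0.00089535,
       -0.00074226,  0.00032316]), 'joint_torque': array([-2.13738776e-04, -5.48675323e+01,  1.54624756e+00, -1.98118150e+01,
        9.35092277e-03,  8.80721229e-03, -6.65981275e-06]), 'position': array([0.21861277, 0.69027636, 0.19841122]), 'eef_rot': array([-1.30555754e-04,  1.52725677e-01,  9.88267933e-01, -1.15901689e-03]), 'wrist_force': array([-0.47566978,  0.72875806, -0.1582131 ]), 'ft_torque': array([ 0.00454999, -0.04209274, -0.059871  ]), 'gripper_width': 0.08521447307063158}
side [[478.81123897   0.         311.6408243 ]
 [  0.         478.81123897 205.79525881]
 [  0.           0.           1.        ]] 0.045549569708476956 [ 2.03447161 -0.98261966  0.49402151] [-0.33467195  0.34588799  0.81093131]
top [[399.11093599   0.         320.97996222]
 [  0.         399.11093599 198.9044623 ]
 [  0.           0.           1.        ]] -0.08484918121676416 [ 2.11783244 -2.10917404  0.22425585] [0.00205275 0.5289272  1.01307234]
```

View pics/side0.png

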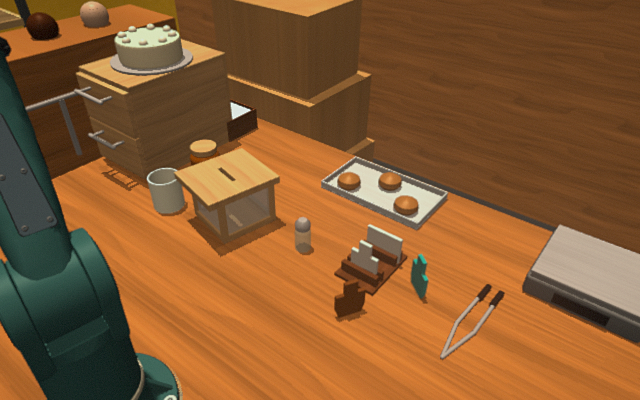

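View pics/top0.png

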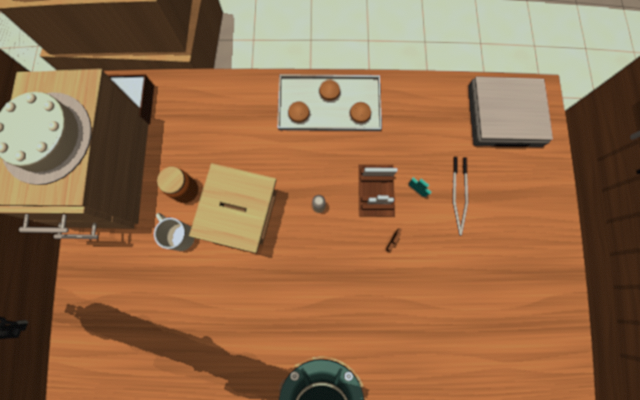

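The side view shows the box top with its slot near (227,173). The rack is near (370,262), with the narrow-handled paddle at (365,258) and the wide board at (384,243). Brown and turquoise look-alikes stand at (349,300) and (419,277). In the top view the slot is near (233,207), the paddle near (380,199) and the board near (380,171). The arm is clear of all of it.

Candidates (side pixels):
- White paddle with handle at (365,258): chosen.
- White board without handle at (384,243): leave.
- Brown look-alike at (349,300): not meant.
- Turquoise look-alike at (419,277): not meant.

```bash
python3 - <<'E'
import cv2,pickle,numpy as np
d=pickle.load(open("d0.pkl","rb"))
s=d["side"]["color"][:,:,::-1];t=d["top"]["color"][:,:,::-1]
a=cv2.resize(s[215:325,325:435],(400,400),interpolation=cv2.INTER_NEAREST)
b=cv2.resize(t[155:225,345:415],(400,400),interpolation=cv2.INTER_NEAREST)
cv2.imwrite("pics/c1.png",np.hstack([a,b]))
a=cv2.resize(s[140:250,170:290],(400,366),interpolation=cv2.INTER_NEAREST)
b=cv2.resize(t[155:260,180:285],(400,366),interpolation=cv2.INTER_NEAREST)
cv2.imwrite("pics/c2.png",np.hstack([a,b]))
E
```

```text
(no output)
```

View pics/c1.png

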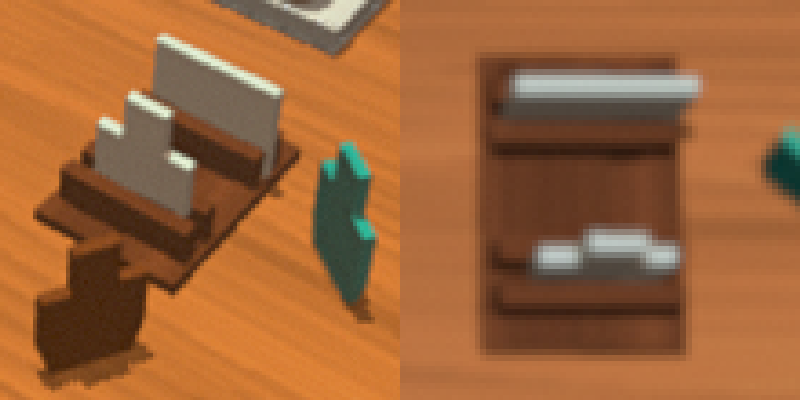

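View pics/c2.png

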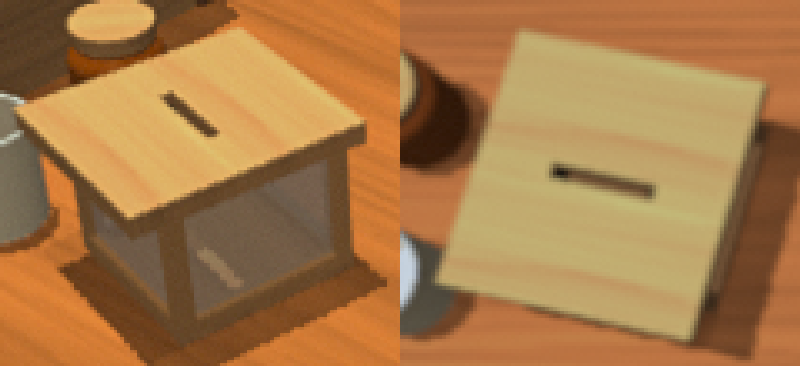

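The left crop confirms that the front-groove piece has a narrow stepped handle, while the rear one is the plain wide board. The second crop shows the dark slot clearly in the box top in both views. Next I'll measure both.

```bash
cat > h.py <<'E'
import cv2,numpy as np
def cam(s):
    R=cv2.Rodrigues(np.array(s["rvec"],float))[0];return R,np.array(s["tvec"],float)
def dist(s): return np.array([s["k1"],0,0,0,0.])
def rays(s,px):
    px=np.array(px,float).reshape(-1,1,2)
    u=cv2.undistortPoints(px,s["camera_matrix"],dist(s)).reshape(-1,2)
    R,t=cam(s);D=np.c_[u,np.ones(len(u))]@R;return -R.T@t,D
def onz(s,px,z):
    C,D=rays(s,px);return C+D*((z-C[2])/D[:,2])[:,None]
def proj(s,P):
    return cv2.projectPoints(np.array(P,float).reshape(-1,3),np.array(s["rvec"],float),np.array(s["tvec"],float),s["camera_matrix"],dist(s))[0].reshape(-1,2)
E
python3 - <<'E'
import pickle
from h import *
d=pickle.load(open("d0.pkl","rb"))
np.set_printoptions(precision=4,suppress=True)
# slot
for n,roi in(("top",(215,190,255,222)),("side",(212,160,242,186))):
    s=d[n];im=cv2.cvtColor(s["color"],cv2.COLOR_RGB2GRAY)
    x0,y0,x1,y1=roi;c=im[y0:y1,x0:x1].astype(float)
    bg=np.median(c);w=np.clip(bg-c-25,0,None)
    m=(w>0).astype(np.uint8);k,l,st,ce=cv2.connectedComponentsWithStats(m)
    j=1+np.argmax(st[1:,4]);ys,xs=np.where(l==j)
    px=np.c_[xs+x0,ys+y0];P=onz(s,px,.135)[:,:2];ww=w[ys,xs]
    r=cv2.minAreaRect(P.astype(np.float32)*1000)
    mu=np.average(P,axis=0,weights=ww);e,v=np.linalg.eigh(np.cov(P.T,aweights=ww))
    a=v[:,1];a*=np.sign(a[1]);q=(P-mu)@a
    print(n,len(xs),bg,"rect",r,"mean",mu,"axis deg",np.degrees(np.arctan2(a[1],a[0])),"mid",mu+a*(q.max()+q.min())/2,q.ptp() if hasattr(q,'ptp') else np.ptp(q))
# box top corners: mask of light wood
s=d["top"];hsv=cv2.cvtColor(s["color"],cv2.COLOR_RGB2HSV)
m=((hsv[...,0]>15)&(hsv[...,0]<30)&(hsv[...,2]>130)&(hsv[...,1]<170)&(hsv[...,1]>60)).astype(np.uint8)
z=np.zeros_like(m);z[155:260,185:285]=1;m=cv2.morphologyEx(m*z,cv2.MORPH_OPEN,np.ones((3,3)))
cs=cv2.findContours(m,0,2)[0];c=max(cs,key=cv2.contourArea)
P=onz(s,c.reshape(-1,2),.135)[:,:2].astype(np.float32)*1000
print("box",cv2.minAreaRect(P),cv2.contourArea(c))
# whites
for n,roi in(("top",(355,160,402,218)),("side",(330,220,415,285))):
    s=d[n];hsv=cv2.cvtColor(s["color"],cv2.COLOR_RGB2HSV)
    x0,y0,x1,y1=roi
    m=((hsv[...,1]<60)&(hsv[...,2]>175)).astype(np.uint8);z=np.zeros_like(m);z[y0:y1,x0:x1]=1
    k,l,st,ce=cv2.connectedComponentsWithStats(m*z)
    for j in range(1,k):
        if st[j,4]>3: print(n,st[j],ce[j])
t=d["top"]
print("rack corners z~.008", onz(t,[[359.5,165.5],[394,166],[359,216.5],[395,216.5]],.008))
E
```

```text
top 140 168.0 rect ((491.9416198730469, 223.1297607421875), (71.65545654296875, 12.702627182006836), 76.25707244873047) mean [0.4929 0.225 ] axis deg 77.07757152587874 mid [0.4925 0.223 ] 0.071570594804125
side 84 181.0 rect ((492.1884765625, 225.39767456054688), (70.569091796875, 12.36013412475586), 76.12940979003906) mean [0.4918 0.2245] axis deg 76.71777177930946 mid [0.4921 0.2254] 0.07054418010161778
box ((491.71844482421875, 223.6321563720703), (172.64840698242188, 193.2057647705078), 76.29316711425781) 5130.0
top [366 168  31   3  65] [381.6462 169.4308]
top [379 196  14   5  27] [385.2593 197.4815]
top [370 199   5   2  10] [372.  199.5]
side [411 220   4   2   5] [412.8 220.2]
side [368 225  34  16  84] [384.881  232.4048]
side [360 240  12   7  36] [365.6944 243.3333]
side [352 247   7   5  17] [355.     249.1765]
side [371 257   7   5  19] [374.1579 258.7368]
rack corners z~.008 [[ 0.6367 -0.1055  0.008 ]
 [ 0.6359 -0.2043  0.008 ]
 [ 0.4894 -0.1016  0.008 ]
 [ 0.4898 -0.2021  0.008 ]]
```

```bash
python3 - <<'E'
import pickle
from h import *
d=pickle.load(open("d0.pkl","rb"))
np.set_printoptions(precision=4,suppress=True)
t,s=d["top"],d["side"]
print("handle top",onz(t,[[377,196.5],[388.3,196.5]],.098),"side",onz(s,[[365.7,243.3],[360,240],[371.5,246.5]],.098))
print("shoulder top",onz(t,[[367.9,199.5],[393.6,199.5]],.068),"side",onz(s,[[355,249.2],[374.2,258.7],[352,247],[378,261.]],.068))
print("board",onz(t,[[366,169.4],[397,169.4]],.076))
# two-view triangulation of handle top
C1,D1=rays(t,[[382.7,196.7]]);C2,D2=rays(s,[[365.7,243.3]])
A=np.c_[D1[0],-D2[0]];q=np.linalg.lstsq(A,C2-C1,rcond=None)[0];print(C1+D1[0]*q[0],C2+D2[0]*q[1])
c=[.492,.224];y=np.radians(-13.7)
a=cv2.resize(t["color"][155:225,345:415,::-1],(560,560),interpolation=cv2.INTER_CUBIC)
cv2.imwrite("pics/c3.png",a)
b=cv2.resize(s["color"][225:285,335:395,::-1],(560,560),interpolation=cv2.INTER_CUBIC)
cv2.imwrite("pics/c4.png",b)
E
```

```text
handle top [[ 0.5269 -0.1399  0.098 ]
 [ 0.527  -0.1692  0.098 ]] side [[ 0.5258 -0.1549  0.098 ]
 [ 0.5272 -0.1396  0.098 ]
 [ 0.5249 -0.1698  0.098 ]]
shoulder top [[ 0.5252 -0.1199  0.068 ]
 [ 0.5255 -0.1884  0.068 ]] side [[ 0.5252 -0.1302  0.068 ]
 [ 0.5258 -0.1787  0.068 ]
 [ 0.5271 -0.1211  0.068 ]
 [ 0.5248 -0.1887  0.068 ]]
board [[ 0.6056 -0.1156  0.076 ]
 [ 0.6061 -0.1989  0.076 ]]
[ 0.5265 -0.1547  0.0975] [ 0.5264 -0.1546  0.0975]
```

View pics/c3.png

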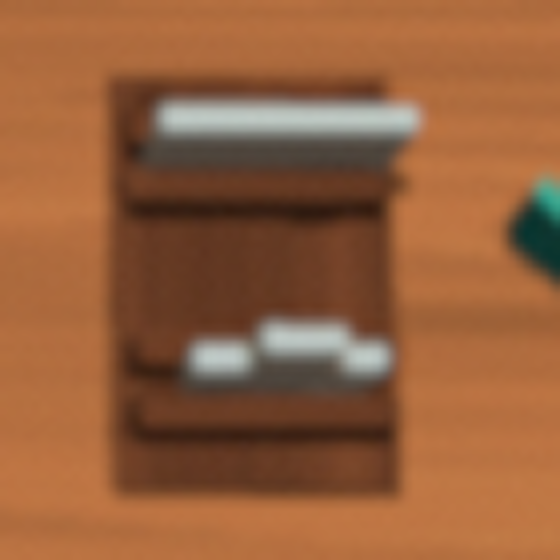

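View pics/c4.png

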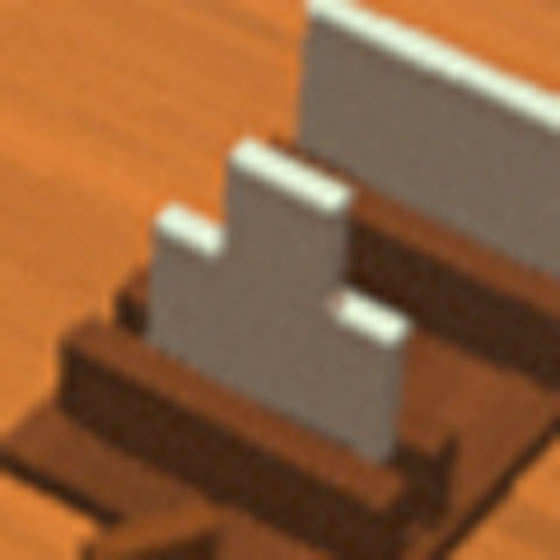

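Request:
{"fn": "step_arm", "kwargs": {
  "motion": [
    [[-35.3,-35.0,-5],[0,0,73.4]],
    [[-35.3,-35.0,-5],[0,0,73.4]],
    [[-35.3,-35.0,-5],[0,0,73.4]],
    [[-35.3,-35.0,-5],[0,0,73.4]],
    [[-35.3,-35.0,-5],[0,0,73.4]],
    [[-35.3,-35.0,-5],[0,0,73.4]],
    [[-35.3,-35.0,-5],[0,0,73.4]],
    [[-35.3,-35.0,-5],[0,0,73.4]],
    [[-35.3,-35.0,-5],[0,0,73.4]],
    [[-35.3,-35.0,-5],[0,0,73.4]]
  ],
  "grip": 60,
  "squeeze": 40
}}

```text
time_s: 1.1
position: [0.45, 0.249, 0.2496]
eef_rot: [-0.0, 0.713, 0.701, -0.0]
wrist_force: [-0.3, 1.1, 0.4]
gripper_width: 0.0657
```

Request:
{"fn": "step_arm", "kwargs": {
  "motion": [
    [[-40.3,8.3,4],[0,0,0]],
    [[-40.3,8.3,4],[0,0,0]],
    [[-40.3,8.3,4],[0,0,0]],
    [[-40.3,8.3,4],[0,0,0]],
    [[-40.3,8.3,4],[0,0,0]],
    [[-40.3,8.3,4],[0,0,0]],
    [[-40.3,8.3,4],[0,0,0]],
    [[-40.3,8.3,4],[0,0,0]],
    [[-40.3,8.3,7],[0,0,0]],
    [[-40.3,8.3,11],[0,0,0]]
  ],
  "grip": 120
}}

```text
time_s: 2.1
position: [0.528, -0.1584, 0.1404]
eef_rot: [0.003, 0.715, 0.699, 0.001]
wrist_force: [-0.0, 0.9, 0.3]
gripper_width: 0.0451
```

```bash
python3 - <<'E'
from station import manip
import cv2,numpy as np
print(manip.state()["position"])
a=cv2.resize(manip.snapshot("side")["color"][170:300,310:440,::-1],(400,400))
b=cv2.resize(manip.snapshot("top")["color"][130:240,330:440,::-1],(400,400))
cv2.imwrite("pics/g1.png",np.hstack([a,b]))
E
```

```text
[ 0.5279746  -0.15838337  0.14043685]
```

View pics/g1.png

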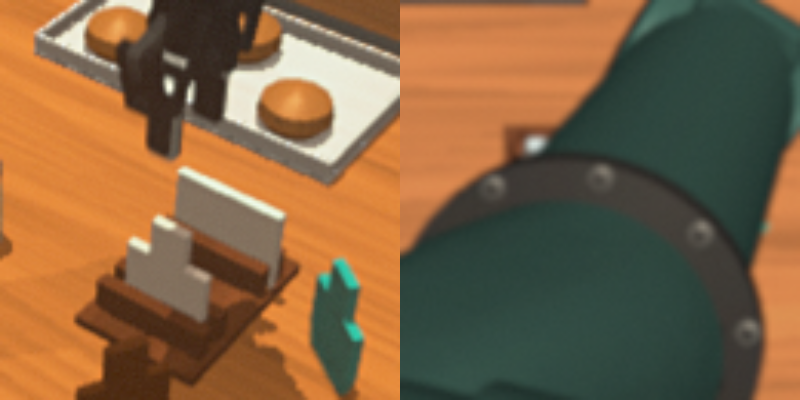

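The side crop shows the open fingers above the handle, one on each side, with the paddle still standing in the front groove. I'll go down part way and check the settled offset.

Request:
{"fn": "step_arm", "kwargs": {
  "motion": [
    [[0,0,0.5],[0,0,0]],
    [[0,0,1.5],[0,0,0]],
    [[0,0,2.5],[0,0,0]],
    [[0,0,3],[0,0,0]],
    [[0,0,3],[0,0,0]]
  ]
}}

```text
time_s: 2.7
position: [0.5256, -0.153, 0.1093]
eef_rot: [-0.0, 0.713, 0.701, -0.0]
wrist_force: [-0.1, -0.4, 0.2]
gripper_width: 0.0452
```

```bash
python3 - <<'E'
from station import manip
s=manip.state();print(s["position"],s["eef_rot"],s["wrist_force"])
E
```

```text
[ 0.52562723 -0.1529533   0.1092698 ] [-3.81720065e-04  7.12893993e-01  7.01271697e-01 -1.22091064e-04] [-0.0910834  -0.38170699  0.18802138]
```

Request:
{"fn": "step_arm", "kwargs": {
  "motion": [
    [[-0.15,0.08,0.8],[0,0,0]],
    [[-0.15,0.08,1.8],[0,0,0]],
    [[-0.15,0.08,2.8],[0,0,0]],
    [[-0.15,0.08,3.6],[0,0,0]],
    [[-0.15,0.08,3.6],[0,0,0]],
    [[-0.15,0.08,3.6],[0,0,0]]
  ]
}}

```text
time_s: 3.3
position: [0.5264, -0.1551, 0.0732]
eef_rot: [-0.0, 0.713, 0.701, -0.0]
wrist_force: [-0.7, -0.3, 0.2]
gripper_width: 0.0447
```

Request:
{"fn": "step_arm", "kwargs": {
  "motion": [
    [[0,0,0],[0,0,0]],
    [[0,0,0],[0,0,0]],
    [[0,0,0],[0,0,0]],
    [[0,0,0],[0,0,0]],
    [[0,0,0],[0,0,0]],
    [[0,0,0],[0,0,0]],
    [[0,0,0],[0,0,0]],
    [[0,0,0],[0,0,0]]
  ],
  "grip": 255,
  "squeeze": 50
}}

```text
time_s: 4.1
position: [0.5267, -0.155, 0.0736]
eef_rot: [0.0, 0.713, 0.701, -0.0]
wrist_force: [-1.2, 0.4, -1.0]
gripper_width: -0.0002
```

```bash
python3 - <<'E'
from station import manip
import cv2,numpy as np
s=manip.state();print(s["position"],s["eef_rot"],s["wrist_force"],s["gripper_width"])
a=cv2.resize(manip.snapshot("side")["color"][190:300,320:430,::-1],(500,500))
cv2.imwrite("pics/g2.png",a)
E
```

```text
[ 0.52668114 -0.15495169  0.07360287] [ 2.62999241e-06  7.13086247e-01  7.01076319e-01 -2.12153374e-06] [-1.18570034  0.38894186 -0.97095749] -0.00024795332499946796
```

View pics/g2.png

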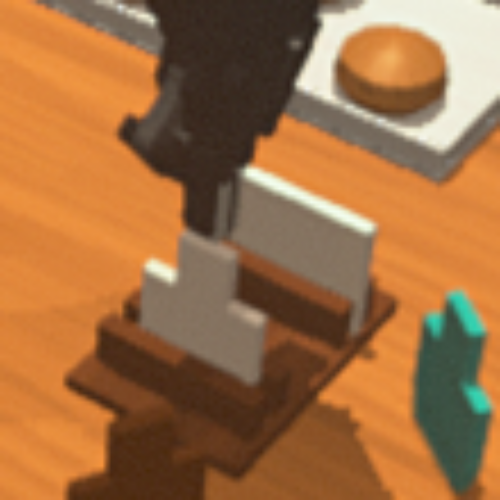

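The gripper shut to zero width, so it isn't holding the handle. The paddle stands unmoved, with the finger tips near (215,240) in the crop, right at the handle's upper end. I'll check where the tips should appear.

```bash
python3 - <<'E'
from station import manip
import cv2,numpy as np
from h import *
s=manip.snapshot("side");p=manip.state()["position"]
for P in(p,p+[0,0,.025],p+[0,.011,0],p-[0,.011,0],[.5264,-.1547,.098]):
    u=proj(s,P)[0];print(np.round(P,4),u,"crop",(u-[320,190])*500/110)
q=s["color"][210:280,340:410,::-1]
b=cv2.resize(q,(560,560),interpolation=cv2.INTER_CUBIC)
t=manip.snapshot("top");print("top",proj(t,[p]))
cv2.imwrite("pics/g3.png",b)
E
```

```text
[ 0.5267 -0.155   0.0736] [365.17627125 251.75655031] crop [205.34668752 280.71159231]
[ 0.5267 -0.155   0.0986] [365.9867437  242.89856622] crop [209.0306532  240.44802829]
[ 0.5267 -0.144   0.0736] [360.85837303 249.58901857] crop [185.7198774  270.85917533]
[ 0.5267 -0.166   0.0736] [369.54226428 253.94840318] crop [225.19211034 290.6745599 ]
[ 0.5264 -0.1547  0.098 ] [365.78136712 243.12623689] crop [208.09712327 241.48289498]
top [[381.38569355 198.55746689]]
```

View pics/g3.png

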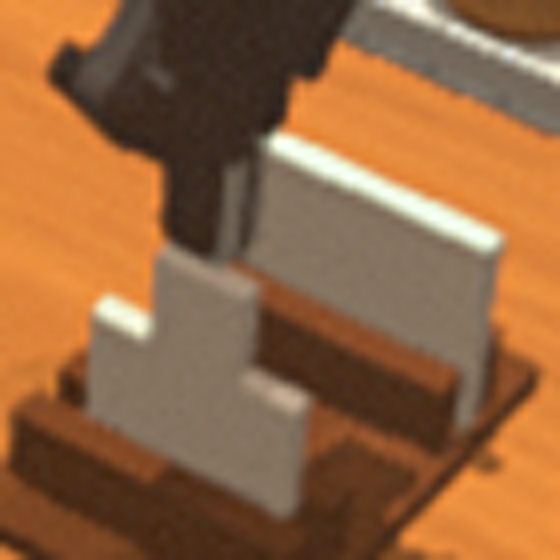

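```bash
python3 - <<'E'
from station import manip
import cv2,numpy as np
from h import *
print(manip.grasp_offset,[a for a in dir(manip) if a[0]!='_'])
s=manip.snapshot("side")
for z in(.073,.09,.1,.11,.12):
  print(z,[((proj(s,[[x,-.155,z]])[0]-[340,210])*8).round() for x in(.515,.5265,.538,.55)])
for z in(.12,.13,.14,.15,.16):
  print(z,[proj(s,[[x,-.158,z]])[0].round(1) for x in(.49,.505,.528)])
E
```

```text
0.0187 ['Unreachable', 'close_job', 'grasp_offset', 'snapshot', 'state']
0.073 [array([177., 359.]), array([201., 336.]), array([225., 313.]), array([249., 290.])]
0.09 [array([181., 311.]), array([205., 288.]), array([229., 266.]), array([254., 242.])]
0.1 [array([184., 282.]), array([208., 260.]), array([232., 237.]), array([257., 214.])]
0.11 [array([186., 253.]), array([211., 231.]), array([235., 208.]), array([259., 185.])]
0.12 [array([189., 224.]), array([213., 201.]), array([238., 179.]), array([262., 156.])]
0.12 [array([358. , 244.9]), array([362.1, 241.1]), array([368.3, 235.4])]
0.13 [array([358.3, 241.2]), array([362.4, 237.4]), array([368.6, 231.7])]
0.14 [array([358.6, 237.4]), array([362.8, 233.6]), array([369. , 227.9])]
0.15 [array([358.9, 233.5]), array([363.1, 229.8]), array([369.3, 224.1])]
0.16 [array([359.2, 229.7]), array([363.4, 225.9]), array([369.7, 220.3])]
```

```bash
python3 - <<'E'
import pickle,cv2,numpy as np
from station import manip
from h import *
d=pickle.load(open("d0.pkl","rb"));t=d["top"]
print(proj(t,[[.2186,.6903,.1984],[.2186,.6903,.23],[.2186,.6903,.3]]))
a=cv2.resize(t["color"][280:350,0:100,::-1],(400,280))
T=manip.snapshot("top")
b=cv2.resize(T["color"][120:260,300:500,::-1],(400,280))
cv2.imwrite("pics/g4.png",np.vstack([a,b]))
S=manip.snapshot("side");cv2.imwrite("pics/g5.png",S["color"][:,:,::-1])
E
```

```text
[[ 22.80111655 316.6080334 ]
 [ 13.17029748 317.50913237]
 [-10.26810695 319.62163923]]
```

View pics/g4.png

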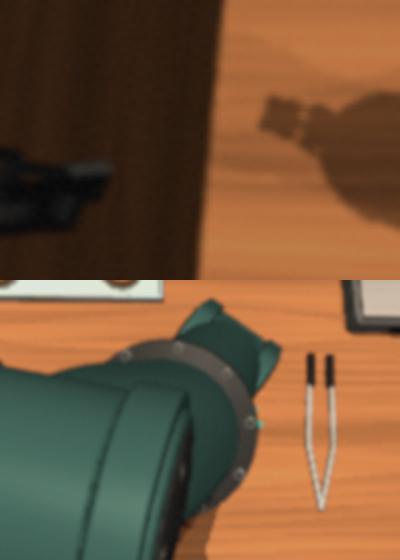

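View pics/g5.png

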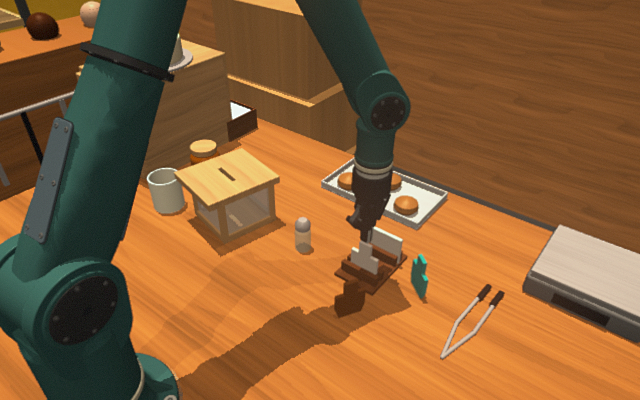

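The full side view shows the gripper over the front of the rack with nothing disturbed. Its shut tips appear about 26 mm above the reported TCP, at full-frame (366,242) where (365,252) was expected. From one view that could also be a sideways error. I'll raise the arm and turn the tool while watching the tip, to separate the two cases.

Request:
{"fn": "step_arm", "kwargs": {
  "motion": [
    [[0,0,-3],[0,0,0]],
    [[0,0,-6],[0,0,0]],
    [[0,0,-8],[0,0,0]],
    [[0,0,-8],[0,0,0]],
    [[0,0,-8],[0,0,0]],
    [[0,0,-8],[0,0,0]]
  ]
}}

```text
time_s: 5.0
position: [0.5258, -0.1545, 0.1526]
eef_rot: [-0.001, 0.713, 0.701, -0.0]
wrist_force: [-0.3, 0.0, -0.2]
gripper_width: 0.0002
```

```bash
python3 - <<'E'
from station import manip
import cv2,numpy as np
from h import *
p=manip.state()["position"]
s=manip.snapshot("side");u=proj(s,[p])[0];print(p,u,(u-[330,180])*7)
t=manip.snapshot("top");C=-cam(t)[0].T@cam(t)[1];print("topcam",C,"sidecam",-cam(s)[0].T@cam(s)[1])
cv2.imwrite("pics/r1.png",cv2.resize(s["color"][180:260,330:410,::-1],(560,560),interpolation=cv2.INTER_CUBIC))
E
```

```text
[ 0.52580749 -0.15446817  0.15263814] [367.38165936 222.94073347] [261.67161553 300.58513429]
topcam [0.30851162 0.00762329 1.10038458] sidecam [-0.13932566 -0.53576253  0.76341357]
```

View pics/r1.png

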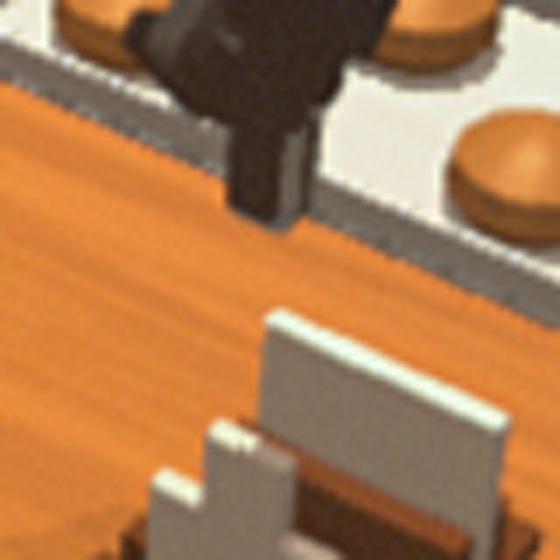

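Request:
{"fn": "step_arm", "kwargs": {
  "motion": [
    [[0,0,0],[0,0,-60]],
    [[0,0,0],[0,0,-60]],
    [[0,0,0],[0,0,-60]],
    [[0,0,0],[0,0,-60]],
    [[0,0,0],[0,0,-60]],
    [[0,0,0],[0,0,-60]],
    [[0,0,0],[0,0,-60]],
    [[0,0,0],[0,0,-60]],
    [[0,0,0],[0,0,-60]]
  ]
}}

```text
time_s: 6.0
position: [0.5262, -0.1551, 0.153]
eef_rot: [-0.001, 0.269, 0.963, 0.0]
wrist_force: [1.0, 0.3, 0.2]
gripper_width: 0.0003
```

```bash
python3 - <<'E'
from station import manip
import cv2,numpy as np
from h import *
p=manip.state()["position"]
s=manip.snapshot("side");u=proj(s,[p])[0];print(p,manip.state()["eef_rot"],u,(u-[330,180])*7)
cv2.imwrite("pics/r2.png",cv2.resize(s["color"][180:260,330:410,::-1],(560,560),interpolation=cv2.INTER_CUBIC))
E
```

```text
[ 0.52622947 -0.15509711  0.15300042] [-4.86920402e-04  2.68435797e-01  9.63297453e-01 -5.36955130e-05] [367.76941391 222.8208389 ] [264.38589737 299.74587232]
```

View pics/r2.png

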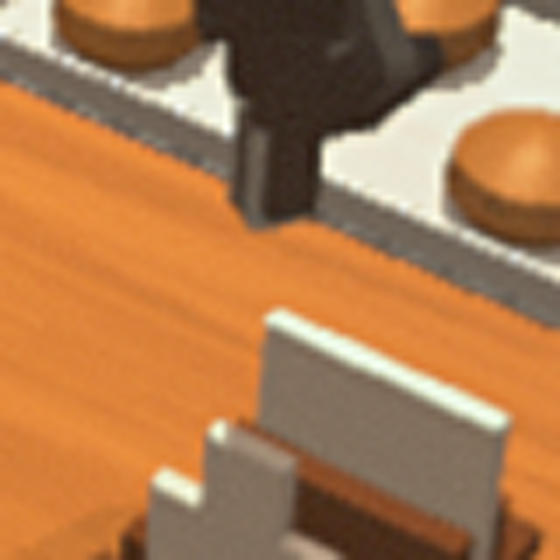

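```bash
python3 - <<'E'
import pickle,cv2,numpy as np
from h import *
d=pickle.load(open("d0.pkl","rb"));t=d["top"]
p=np.array([.2186,.6903,.1984]);y=np.array([.302,.953,0]);x=np.array([-.953,.302,0])
for nm,o in(("nominal",[0,0,.013]),("z+28",[0,0,.041]),("lat",[.032,.017,.013])):
    for k in(-.0425,-.057):
        for j in(-.011,.011):
            print(nm,k,j,proj(t,[p+o+y*k+x*j])[0].round(1))
im=t["color"][295:345,0:50,::-1]
im=cv2.convertScaleAbs(im,alpha=2.5)
cv2.imwrite("pics/s1.png",cv2.resize(im,(500,500),interpolation=cv2.INTER_NEAREST))
E
```

```text
nominal -0.0425 -0.011 [ 36.1 319. ]
nominal -0.0425 0.011 [ 32.5 328.3]
nominal -0.057 -0.011 [ 41.4 321.2]
nominal -0.057 0.011 [ 37.9 330.6]
z+28 -0.0425 -0.011 [ 27.7 319.9]
z+28 -0.0425 0.011 [ 24.1 329.5]
z+28 -0.057 -0.011 [ 33.1 322.2]
z+28 -0.057 0.011 [ 29.5 331.9]
lat -0.0425 -0.011 [ 30.8 304.3]
lat -0.0425 0.011 [ 27.2 313.5]
lat -0.057 -0.011 [ 36.  306.5]
lat -0.057 0.011 [ 32.4 315.8]
```

View pics/s1.png

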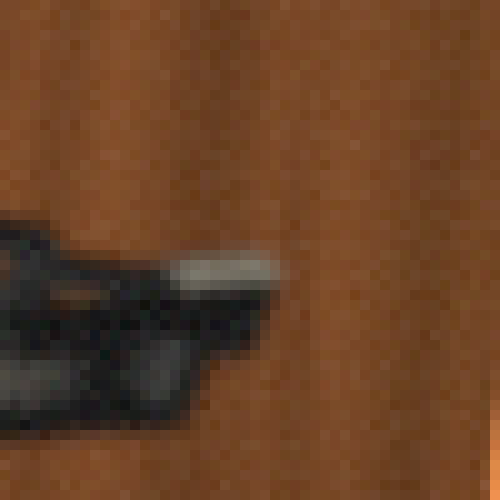

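The turned tip stays at the same pixel (about (270,222) in the crop). In the start picture the finger tips (28,320 to 25,330) match the "28 mm higher" prediction to within 1 px. So the true finger tips sit about 27 mm above the reported TCP, and I'll allow for that from here on.

Request:
{"fn": "step_arm", "kwargs": {
  "motion": [
    [[0,0,0],[0,0,60]],
    [[0,0,0],[0,0,60]],
    [[0,0,0],[0,0,60]],
    [[0,0,0],[0,0,60]],
    [[0,0,0],[0,0,60]],
    [[0,0,0],[0,0,60]],
    [[0,0,0],[0,0,60]],
    [[0,0,1],[0,0,60]],
    [[0,0,2],[0,0,60]],
    [[0,0,2],[0,0,60]]
  ],
  "grip": 120
}}

```text
time_s: 7.05
position: [0.5252, -0.1542, 0.1317]
eef_rot: [-0.002, 0.712, 0.702, -0.001]
wrist_force: [0.1, 0.8, -0.7]
gripper_width: 0.0453
```

Request:
{"fn": "step_arm", "kwargs": {
  "motion": [
    [[0,0,1],[0,0,0]],
    [[0,0,2],[0,0,0]],
    [[0,0,3],[0,0,0]],
    [[0,0,4],[0,0,0]],
    [[0,0,5],[0,0,0]],
    [[0,0,6],[0,0,0]],
    [[0,0,7],[0,0,0]],
    [[0,0,8],[0,0,0]],
    [[0,0,8.5],[0,0,0]],
    [[0,0,8.5],[0,0,0]]
  ]
}}

```text
time_s: 8.05
position: [0.5261, -0.1549, 0.0478]
eef_rot: [-0.001, 0.713, 0.701, -0.0]
wrist_force: [-0.5, 0.0, -0.1]
gripper_width: 0.0453
```

```bash
python3 - <<'E'
from station import manip
import cv2,numpy as np
s=manip.state();print(s["position"],s["eef_rot"],s["wrist_force"],s["gripper_width"])
a=cv2.resize(manip.snapshot("side")["color"][210:280,330:400,::-1],(560,560),interpolation=cv2.INTER_CUBIC)
cv2.imwrite("pics/g6.png",a)
E
```

```text
[ 0.52614959 -0.15485381  0.04778467] [-6.20876483e-04  7.13148717e-01  7.01012403e-01 -3.64422234e-04] [-0.47501403  0.01610915 -0.10261878] 0.04532489117637934
```

View pics/g6.png

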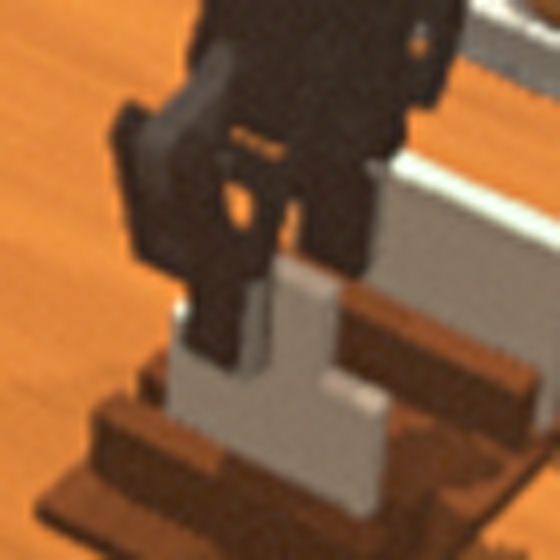

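Now the front finger hangs in front of the handle (tip near (225,365) in the crop) and the rear one behind it. Closing.

Request:
{"fn": "step_arm", "kwargs": {
  "motion": [
    [[0,0,0],[0,0,0]],
    [[0,0,0],[0,0,0]],
    [[0,0,0],[0,0,0]],
    [[0,0,0],[0,0,0]],
    [[0,0,0],[0,0,0]],
    [[0,0,0],[0,0,0]],
    [[0,0,0],[0,0,0]]
  ],
  "grip": 255,
  "squeeze": 50
}}

```text
time_s: 8.8
position: [0.5268, -0.1551, 0.0491]
eef_rot: [0.0, 0.713, 0.701, 0.0]
wrist_force: [-0.7, 0.8, 4.4]
gripper_width: 0.0065
```

```bash
python3 - <<'E'
from station import manip
import cv2,numpy as np
s=manip.state();print(s["position"],s["eef_rot"],s["wrist_force"],s["gripper_width"])
a=cv2.resize(manip.snapshot("side")["color"][210:280,330:400,::-1],(560,560),interpolation=cv2.INTER_CUBIC)
cv2.imwrite("pics/g7.png",a)
E
```

```text
[ 0.5267822  -0.15506898  0.04914569] [1.06062161e-04 7.13133563e-01 7.01028149e-01 2.10692870e-04] [-0.69047791  0.77579641  4.36418957] 0.006527250035153084
```

View pics/g7.png

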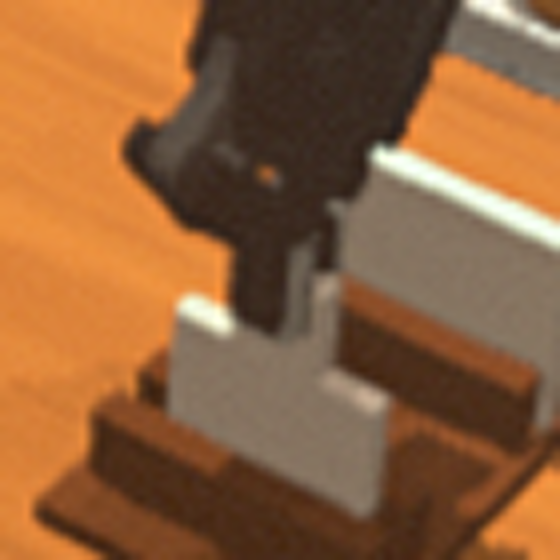

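Request:
{"fn": "step_arm", "kwargs": {
  "motion": [
    [[0,0,-1],[0,0,0]],
    [[0,0,-2.5],[0,0,0]],
    [[0,0,-4.5],[0,0,0]],
    [[0,0,-7],[0,0,0]],
    [[0,0,-10],[0,0,0]],
    [[0,0,-13],[0,0,0]],
    [[0,0,-16],[0,0,0]],
    [[0,0,-18],[0,0,0]],
    [[0,0,-18],[0,0,0]],
    [[0,0,-18],[0,0,0]]
  ]
}}

```text
time_s: 9.85
position: [0.5265, -0.1546, 0.2286]
eef_rot: [0.0, 0.713, 0.701, 0.0]
wrist_force: [-0.7, 0.2, 0.3]
gripper_width: 0.0064
```

```bash
python3 - <<'E'
from station import manip
import cv2,numpy as np
s=manip.state();print(s["position"],s["eef_rot"],s["wrist_force"],s["gripper_width"])
S=manip.snapshot("side");import pickle;pickle.dump((s,S),open("lift.pkl","wb"))
a=cv2.resize(S["color"][130:230,320:420,::-1],(600,600),interpolation=cv2.INTER_CUBIC)
cv2.imwrite("pics/g8.png",a)
E
```

```text
[ 0.52646295 -0.15461837  0.22861322] [2.91966386e-05 7.13003706e-01 7.01160213e-01 2.64585036e-04] [-0.7021202   0.20008866  0.26766755] 0.006404139032931278
```

View pics/g8.png

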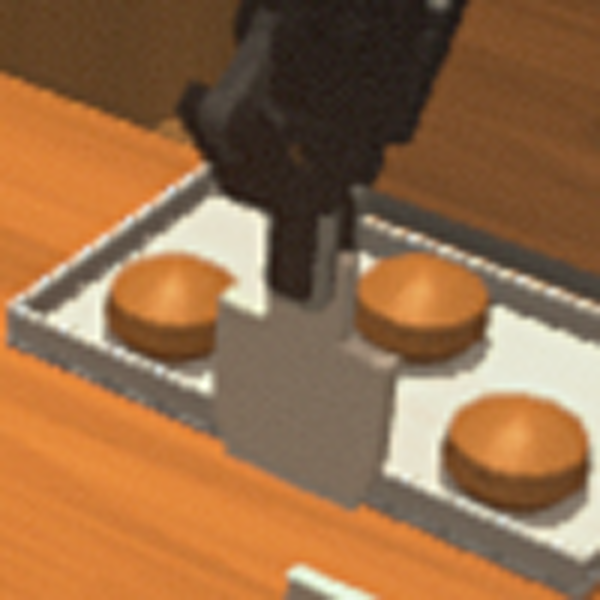

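The paddle is lifted upright and held. In the crop its lower edge runs from (232,450) to (357,508) and its shoulders are at (218,290) and (397,358). I'll compute its pose in the hand.

```bash
python3 - <<'E'
import pickle
from h import *
s,S=pickle.load(open("lift.pkl","rb"));np.set_printoptions(precision=4,suppress=True)
f=lambda a:[320+a[0]/6,130+a[1]/6]
print("low edge",onz(S,[f((230,450)),f((358,508))],.1875))
print("shoulder outer front",onz(S,[f((217,293)),f((393,366))],.2475))
p=s["position"];print(p)
b=np.array([p[0],p[1],.1875])
for o in([0,.025,0],[0,-.025,0],[0,.032,.06],[0,-.032,.06],[0,0,.09]):
    print(o,((proj(S,[b+o])[0]-[320,130])*6).round(0))
E
```

```text
low edge [[ 0.5249 -0.1305  0.1875]
 [ 0.5245 -0.1809  0.1875]]
shoulder outer front [[ 0.5239 -0.1218  0.2475]
 [ 0.5239 -0.188   0.2475]]
[ 0.5265 -0.1546  0.2286]
[0, 0.025, 0] [230. 447.]
[0, -0.025, 0] [358. 504.]
[0, 0.032, 0.06] [224. 290.]
[0, -0.032, 0.06] [394. 361.]
[0, 0, 0.09] [314. 245.]
```

Request:
{"fn": "step_arm", "kwargs": {
  "motion": [
    [[5,-0.5,0],[0,0,1.5]],
    [[10,-1.1,0],[0,0,3.3]],
    [[15,-1.6,0],[0,0,5]],
    [[20,-2.2,0],[0,0,6.6]],
    [[24,-2.6,0],[0,0,8]],
    [[28,-3,0],[0,0,9.5]],
    [[32,-3.4,0],[0,0,11]],
    [[35,-3.8,0],[0,0,12]],
    [[37,-4,0],[0,0,12.6]],
    [[37.9,-4.1,0],[0,0,12.6]]
  ]
}}

```text
time_s: 10.9
position: [0.4905, 0.2271, 0.2268]
eef_rot: [-0.0, 0.784, 0.62, -0.002]
wrist_force: [-0.3, -0.8, -0.2]
gripper_width: 0.0067
```

Request:
{"fn": "step_arm", "kwargs": {
  "motion": [
    [[0,0,0.5],[0,0,0]],
    [[0,0,1.2],[0,0,0]],
    [[0,0,2],[0,0,0]],
    [[0,0,2.6],[0,0,0]],
    [[0,0,3],[0,0,0]],
    [[0,0,3],[0,0,0]],
    [[0,0,3],[0,0,0]]
  ]
}}

```text
time_s: 11.6
position: [0.4923, 0.2244, 0.1986]
eef_rot: [0.0, 0.786, 0.618, 0.0]
wrist_force: [-0.4, -0.1, -0.3]
gripper_width: 0.0063
```

```bash
python3 - <<'E'
from station import manip
import cv2,numpy as np,pickle
from h import *
s=manip.state();print(s["position"],s["eef_rot"],s["wrist_force"],s["gripper_width"])
S=manip.snapshot("side");T=manip.snapshot("top");pickle.dump((s,S,T),open("box.pkl","wb"))
a=cv2.resize(S["color"][110:210,180:280,::-1],(600,600),interpolation=cv2.INTER_CUBIC)
cv2.imwrite("pics/b1.png",a)
cv2.imwrite("pics/b1t.png",cv2.resize(T["color"][150:270,170:330,::-1],(640,480)))
E
```

```text
[0.49234706 0.22442414 0.19864576] [6.91148299e-05 7.85869283e-01 6.18392644e-01 6.38283033e-05] [-0.35541158 -0.14605196 -0.34187092] 0.006285801989508531
```

View pics/b1.png

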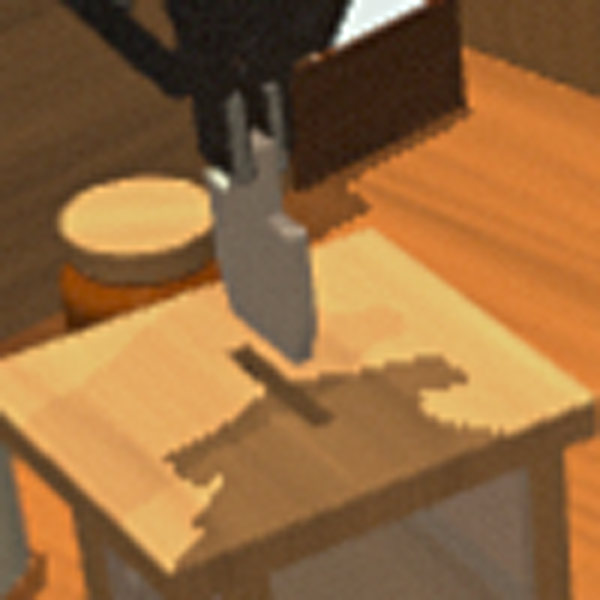

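View pics/b1t.png

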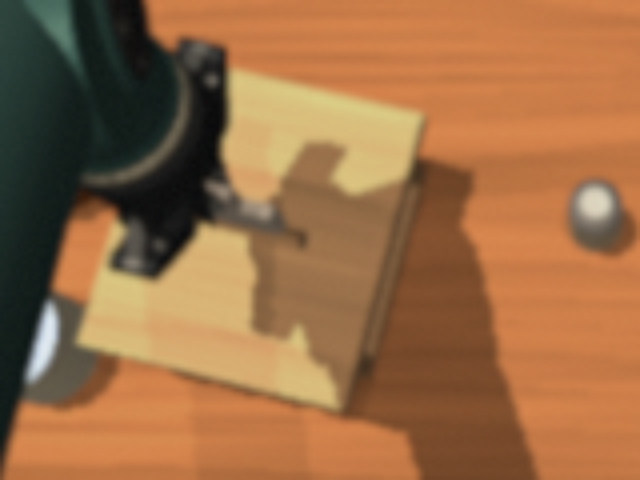

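The side view shows the paddle hanging just over the slot, with its lower edge from (238,316) to (304,362) in the crop and the slot from (240,350) to (322,420). The top view shows the paddle in line with the slot's end at (303,238).

```bash
python3 - <<'E'
import pickle
from h import *
s,S,T=pickle.load(open("box.pkl","rb"));np.set_printoptions(precision=4,suppress=True)
p=s["position"];z=.1575
a=np.radians(-13.6);X=np.array([np.cos(a),np.sin(a),0]);Y=np.array([-np.sin(a),np.cos(a),0])
c=np.array([.4921,.2243,0])
f=lambda a:[180+a[0]/6,110+a[1]/6]
for nm,q,zz in(("low",[(238,318),(302,363)],z),("slot near/far long edges ends",[(233,352),(246,347),(316,424),(330,415)],.135)):
    P=onz(S,[f(k) for k in q],zz)
    for r in P: print(nm,r,"rel slot est x,y",(r-c)@X,(r-c)@Y)
    m=P.mean(0);print("mean",(m-c)@X,(m-c)@Y)
# edges of paddle predicted
b=np.array([p[0],p[1],z])
for o in(-.004*X+.025*Y,-.004*X-.025*Y,.004*X-.025*Y,-.004*X-.032*Y+[0,0,.06]): print(((proj(S,[b+o])[0]-[180,110])*6).round(0))
g=cv2.cvtColor(S["color"],cv2.COLOR_RGB2GRAY)
cv2.imwrite("pics/b2.png",cv2.resize(S["color"][155:190,205:245,::-1],(640,560),interpolation=cv2.INTER_NEAREST))
E
```

```text
low [0.4926 0.2443 0.1575] rel slot est x,y -0.004184328184205721 0.01953218581088249
low [0.4853 0.2003 0.1575] rel slot est x,y -0.000975278199820925 -0.024904100681014105
mean -0.002579803192013323 -0.0026859574350658077
slot near/far long edges ends [0.4968 0.2555 0.135 ] rel slot est x,y -0.002732013582636969 0.03139611521061362
slot near/far long edges ends [0.5027 0.2542 0.135 ] rel slot est x,y 0.0033084686509764517 0.03151411900891681
slot near/far long edges ends [0.481  0.1913 0.135 ] rel slot est x,y -0.0030421684570333773 -0.03473070757028718
slot near/far long edges ends [0.4889 0.1916 0.135 ] rel slot est x,y 0.004553080288730412 -0.032577079862873504
mean 0.0005218417250091292 -0.0010993883034075649
[232. 312.]
[296. 365.]
[313. 359.]
[289. 238.]
```

View pics/b2.png

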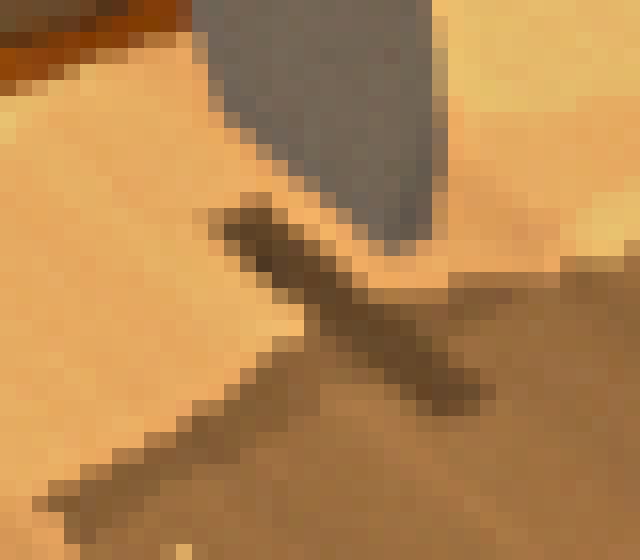

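Request:
{"fn": "step_arm", "kwargs": {
  "motion": [
    [[0,0,0.3],[0,0,0]],
    [[0,0,0.6],[0,0,0]],
    [[0,0,0.9],[0,0,0]],
    [[0,0,1.2],[0,0,0]],
    [[0,0,1.4],[0,0,0]],
    [[0,0,1.6],[0,0,0]],
    [[0,0,1.7],[0,0,0]],
    [[0,0,1.8],[0,0,0]],
    [[0,0,1.8],[0,0,0]]
  ]
}}

```text
time_s: 12.6
position: [0.4921, 0.2246, 0.1805]
eef_rot: [0.0, 0.786, 0.619, -0.0]
wrist_force: [-0.8, -0.3, -0.6]
gripper_width: 0.0066
```

Request:
{"fn": "step_arm", "kwargs": {
  "motion": [
    [[0,0,0.1],[0,0,0]],
    [[0,0,0.2],[0,0,0]],
    [[0,0,0.3],[0,0,0]],
    [[0,0,0.4],[0,0,0]],
    [[0,0,0.5],[0,0,0]],
    [[0,0,0.5],[0,0,0]]
  ]
}}

```text
time_s: 13.2
position: [0.492, 0.2246, 0.1754]
eef_rot: [-0.0, 0.786, 0.619, -0.0]
wrist_force: [-0.7, 0.3, -0.5]
gripper_width: 0.0066
```

Request:
{"fn": "step_arm", "kwargs": {
  "motion": [
    [[0,0,0.1],[0,0,0]],
    [[0,0,0.2],[0,0,0]],
    [[0,0,0.3],[0,0,0]],
    [[0,0,0.4],[0,0,0]],
    [[0,0,0.4],[0,0,0]]
  ]
}}

```text
time_s: 13.7
position: [0.492, 0.2246, 0.1714]
eef_rot: [-0.0, 0.786, 0.619, -0.0]
wrist_force: [0.0, 0.3, -0.4]
gripper_width: 0.0069
```

```bash
python3 - <<'E'
from station import manip
import cv2,numpy as np,pickle
s=manip.state();print(s["position"],s["wrist_force"],s["ft_torque"])
S=manip.snapshot("side")
cv2.imwrite("pics/b3.png",cv2.resize(S["color"][130:200,190:260,::-1],(560,560),interpolation=cv2.INTER_NEAREST))
E
```

```text
[0.49198745 0.2246218  0.17143677] [ 0.00076697  0.30405185 -0.43760997] [ 0.00235912  0.02868176 -0.04119233]
```

View pics/b3.png

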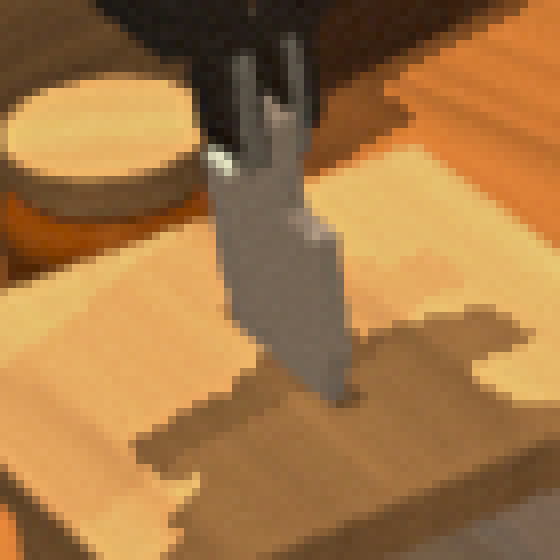

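The paddle now covers the slot, with only the slot's near end visible at (350,400). There's no contact force, though the lower edge should already be about 5 mm inside. Continuing slowly.

Request:
{"fn": "step_arm", "kwargs": {
  "motion": [
    [[0,0,0.1],[0,0,0]],
    [[0,0,0.2],[0,0,0]],
    [[0,0,0.3],[0,0,0]],
    [[0,0,0.4],[0,0,0]],
    [[0,0,0.5],[0,0,0]],
    [[0,0,0.6],[0,0,0]],
    [[0,0,0.6],[0,0,0]]
  ]
}}

```text
time_s: 14.45
position: [0.492, 0.2246, 0.1654]
eef_rot: [-0.0, 0.786, 0.619, -0.0]
wrist_force: [0.4, 0.1, -0.3]
gripper_width: 0.0069
```

Request:
{"fn": "step_arm", "kwargs": {
  "motion": [
    [[0,0,0.1],[0,0,0]],
    [[0,0,0.2],[0,0,0]],
    [[0,0,0.3],[0,0,0]],
    [[0,0,0.4],[0,0,0]],
    [[0,0,0.5],[0,0,0]],
    [[0,0,0.6],[0,0,0]],
    [[0,0,0.7],[0,0,0]],
    [[0,0,0.8],[0,0,0]]
  ]
}}

```text
time_s: 15.25
position: [0.4921, 0.2247, 0.1575]
eef_rot: [-0.0, 0.786, 0.619, 0.0]
wrist_force: [-0.5, 0.2, -0.8]
gripper_width: 0.0065
```

Request:
{"fn": "step_arm", "kwargs": {
  "motion": [
    [[0,0,0.1],[0,0,0]],
    [[0,0,0.2],[0,0,0]],
    [[0,0,0.3],[0,0,0]],
    [[0,0,0.4],[0,0,0]],
    [[0,0,0.5],[0,0,0]],
    [[0,0,0.6],[0,0,0]],
    [[0,0,0.7],[0,0,0]],
    [[0,0,0.8],[0,0,0]]
  ]
}}

```text
time_s: 16.05
position: [0.4921, 0.2236, 0.1497]
eef_rot: [0.0, 0.786, 0.618, -0.0]
wrist_force: [-1.7, -3.7, 3.3]
gripper_width: 0.0064
```

```bash
python3 - <<'E'
from station import manip
import cv2
s=manip.state();print(s["position"],s["wrist_force"],s["ft_torque"])
S=manip.snapshot("side")
cv2.imwrite("pics/b4.png",cv2.resize(S["color"][130:220,180:270,::-1],(560,560),interpolation=cv2.INTER_NEAREST))
E
```

```text
[0.49210038 0.22358024 0.14967677] [-1.69315198 -3.70309878  3.34099097] [-0.94248549  0.17805586  0.06565318]
```

View pics/b4.png

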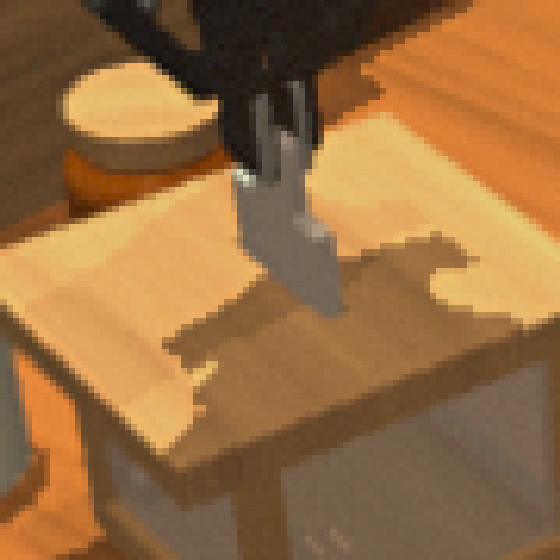

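The paddle is clearly in the slot. There's a gentle side force of 4 N along the slot and 3 N up, which is the brake at the far end. I'll ease 1 mm away from that and go on.

Request:
{"fn": "step_arm", "kwargs": {
  "motion": [
    [[-0.1,0,0],[0,0,0]],
    [[-0.1,0,0.1],[0,0,0]],
    [[-0.1,0,0.2],[0,0,0]],
    [[-0.1,0,0.3],[0,0,0]],
    [[-0.1,0,0.4],[0,0,0]],
    [[-0.1,0,0.5],[0,0,0]]
  ]
}}

```text
time_s: 16.7
position: [0.4926, 0.2244, 0.1453]
eef_rot: [-0.0, 0.786, 0.619, 0.001]
wrist_force: [-1.3, -3.1, 7.7]
gripper_width: 0.0064
```

```bash
python3 - <<'E'
from station import manip
s=manip.state();print(s["position"],s["wrist_force"],s["ft_torque"],s["gripper_width"])
E
```

```text
[0.49264383 0.22441225 0.14528183] [-1.31733996 -3.13049405  7.72840267] [-0.63429401  0.30131765 -0.01689607] 0.006445384668597846
```

Request:
{"fn": "step_arm", "kwargs": {
  "motion": [
    [[-0.1,0,0.1],[0,0,0]],
    [[-0.1,0,0.2],[0,0,0]],
    [[-0.1,0,0.3],[0,0,0]],
    [[-0.1,0,0.4],[0,0,0]],
    [[-0.1,0,0.5],[0,0,0]],
    [[-0.1,0,0.6],[0,0,0]],
    [[-0.1,0,0.7],[0,0,0]],
    [[-0.1,0,0.8],[0,0,0]],
    [[-0.1,0,0.8],[0,0,0]]
  ]
}}

```text
time_s: 17.6
position: [0.4934, 0.224, 0.1374]
eef_rot: [0.0, 0.786, 0.619, 0.002]
wrist_force: [-0.1, -0.8, 4.5]
gripper_width: 0.0065
```

```bash
python3 - <<'E'
from station import manip
s=manip.state();print(s["position"],s["wrist_force"],s["ft_torque"],s["gripper_width"])
E
```

```text
[0.49336665 0.22403083 0.13736255] [-0.08141271 -0.79590946  4.51293474] [-0.43182064 -0.08449881 -0.04763085] 0.006498066374409738
```

Request:
{"fn": "step_arm", "kwargs": {
  "motion": [
    [[0,0,0.12],[0,0,0]],
    [[0,0,0.24],[0,0,0]],
    [[0,0,0.36],[0,0,0]],
    [[0,0,0.48],[0,0,0]],
    [[0,0,0.6],[0,0,0]],
    [[0,0,0.72],[0,0,0]],
    [[0,0,0.84],[0,0,0]],
    [[0,0,0.96],[0,0,0]],
    [[0,0,1.08],[0,0,0]],
    [[0,0,1.2],[0,0,0]]
  ]
}}

```text
time_s: 18.6
position: [0.4928, 0.224, 0.1252]
eef_rot: [-0.0, 0.786, 0.619, 0.001]
wrist_force: [-0.8, -1.2, 5.2]
gripper_width: 0.0066
```

```bash
python3 - <<'E'
from station import manip
import cv2
from h import *
s=manip.state();print(s["position"],s["wrist_force"],s["ft_torque"],s["gripper_width"])
S=manip.snapshot("side")
cv2.imwrite("pics/b5.png",cv2.resize(S["color"][130:220,180:270,::-1],(560,560),interpolation=cv2.INTER_NEAREST))
E
```

```text
[0.4928042  0.22404836 0.12518315] [-0.84247033 -1.23486987  5.17215155] [-0.37332013  0.09787051  0.05534567] 0.006561625039485056
```

View pics/b5.png

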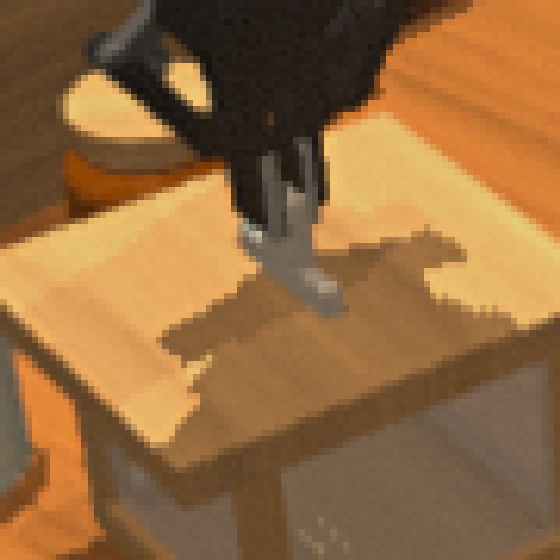

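The shoulders are now about 9 mm above the top and the finger tips about 16 mm above it. The push force is a steady 5 N. I'll go 9 mm further.

Request:
{"fn": "step_arm", "kwargs": {
  "motion": [
    [[0,0,0.1],[0,0,0]],
    [[0,0,0.2],[0,0,0]],
    [[0,0,0.3],[0,0,0]],
    [[0,0,0.4],[0,0,0]],
    [[0,0,0.5],[0,0,0]],
    [[0,0,0.6],[0,0,0]],
    [[0,0,0.7],[0,0,0]],
    [[0,0,0.8],[0,0,0]],
    [[0,0,0.9],[0,0,0]],
    [[0,0,0.9],[0,0,0]]
  ]
}}

```text
time_s: 19.65
position: [0.4925, 0.2237, 0.1159]
eef_rot: [0.0, 0.786, 0.619, 0.001]
wrist_force: [0.2, -1.2, 3.4]
gripper_width: 0.0069
```

```bash
python3 - <<'E'
from station import manip
import cv2
from h import *
s=manip.state();print(s["position"],s["wrist_force"],s["ft_torque"],s["gripper_width"])
S=manip.snapshot("side")
cv2.imwrite("pics/b6.png",cv2.resize(S["color"][140:200,195:255,::-1],(560,560),interpolation=cv2.INTER_NEAREST))
E
```

```text
[0.49249456 0.22373358 0.11585009] [ 0.23764088 -1.15253108  3.4100718 ] [-0.25359327 -0.04810653 -0.01163644] 0.0068654302432394395
```

View pics/b6.png

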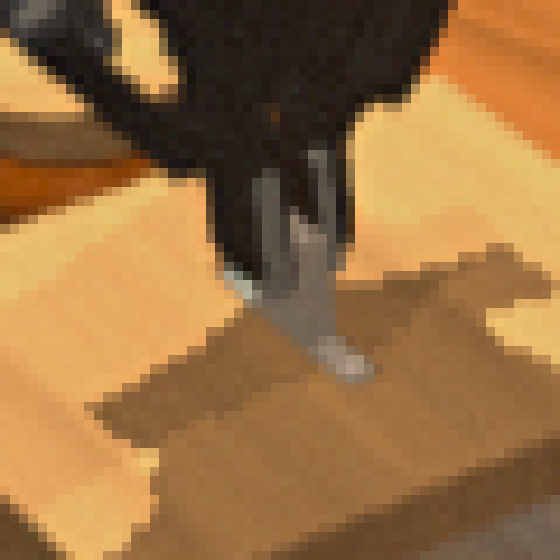

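The shoulders are now level with the top (near end at (345,365) in the crop), and the tips are still just clear of it. The brakes hold the body, so I'll release, rise, shut the fingers and press from above.

Request:
{"fn": "step_arm", "kwargs": {
  "motion": [
    [[0,0,0],[0,0,0]],
    [[0,0,0],[0,0,0]],
    [[0,0,0],[0,0,0]],
    [[0,0,0],[0,0,0]],
    [[0,0,-1],[0,0,0]],
    [[0,0,-2.5],[0,0,0]],
    [[0,0,-4.5],[0,0,0]],
    [[0,0,-5.5],[0,0,0]],
    [[0,0,-5.5],[0,0,0]]
  ],
  "grip": 140
}}

```text
time_s: 20.6
position: [0.4929, 0.2232, 0.1723]
eef_rot: [0.0, 0.786, 0.619, 0.002]
wrist_force: [-0.3, -0.2, 0.0]
gripper_width: 0.0386
```

Request:
{"fn": "step_arm", "kwargs": {
  "motion": [
    [[0,0,0],[0,0,0]],
    [[0,0,0],[0,0,0]],
    [[0,0,0],[0,0,0]],
    [[0,0,0],[0,0,0]],
    [[0,0,0],[0,0,0]],
    [[0,0,0],[0,0,0]]
  ],
  "grip": 255
}}

```text
time_s: 21.2
position: [0.4916, 0.2226, 0.1704]
eef_rot: [0.0, 0.786, 0.618, -0.0]
wrist_force: [0.0, -0.7, -0.4]
gripper_width: -0.0002
```

```bash
python3 - <<'E'
from station import manip
import cv2
from h import *
s=manip.state();print(s["position"],s["wrist_force"],s["gripper_width"])
S=manip.snapshot("side")
p=s["position"]
print(((proj(S,[p+[0,0,.027],[p[0],p[1],.165],[p[0],p[1],.135]])-[190,120])*7))
cv2.imwrite("pics/b7.png",cv2.resize(S["color"][120:200,190:270,::-1],(560,560),interpolation=cv2.INTER_NEAREST))
E
```

```text
[0.4916253  0.22262374 0.17042533] [ 0.02066138 -0.6857022  -0.38980975] -0.00021769453352002012
[[236.75073335 220.7368897 ]
 [247.31571304 304.40854541]
 [256.7385422  379.25188421]]
```

View pics/b7.png

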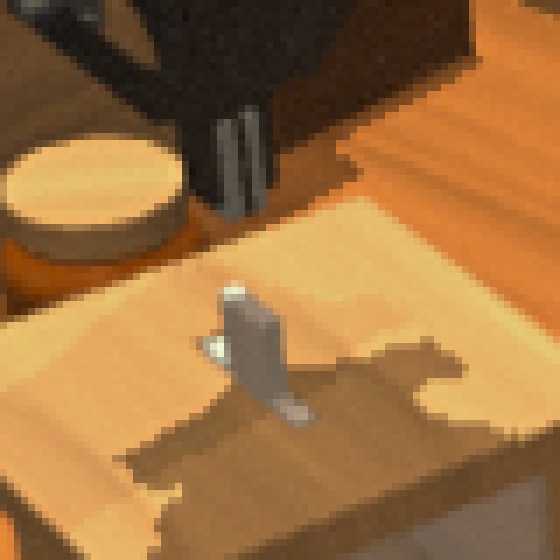

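The paddle stands held in the slot, handle end centred at (250,305) against a prediction of (247,304). The shut fingers are directly above it, tips at (235,216). Now I press down.

Request:
{"fn": "step_arm", "kwargs": {
  "motion": [
    [[0.1,0.05,0.4],[0,0,0]],
    [[0.1,0.05,0.9],[0,0,0]],
    [[0.1,0.05,1.4],[0,0,0]],
    [[0.1,0.05,1.8],[0,0,0]],
    [[0.1,0.05,2.1],[0,0,0]],
    [[0.1,0.05,2.3],[0,0,0]],
    [[0.1,0.05,2.4],[0,0,0]],
    [[0.1,0.05,2.5],[0,0,0]],
    [[0.1,0.05,2.6],[0,0,0]],
    [[0.1,0.05,2.7],[0,0,0]]
  ]
}}

```text
time_s: 22.25
position: [0.4925, 0.2236, 0.1437]
eef_rot: [0.0, 0.786, 0.619, 0.0]
wrist_force: [0.0, 0.5, -0.5]
gripper_width: -0.0
```

Request:
{"fn": "step_arm", "kwargs": {
  "motion": [
    [[0,0,0.1],[0,0,0]],
    [[0,0,0.2],[0,0,0]],
    [[0,0,0.3],[0,0,0]],
    [[0,0,0.4],[0,0,0]],
    [[0,0,0.5],[0,0,0]],
    [[0,0,0.6],[0,0,0]],
    [[0,0,0.7],[0,0,0]],
    [[0,0,0.8],[0,0,0]]
  ]
}}

```text
time_s: 23.05
position: [0.4924, 0.2236, 0.1355]
eef_rot: [0.0, 0.786, 0.619, 0.0]
wrist_force: [1.0, 0.4, 0.3]
gripper_width: -0.0001
```

```bash
python3 - <<'E'
from station import manip
import cv2
s=manip.state();print(s["position"],s["wrist_force"],s["ft_torque"])
S=manip.snapshot("side")
cv2.imwrite("pics/b8.png",cv2.resize(S["color"][120:200,190:270,::-1],(560,560),interpolation=cv2.INTER_NEAREST))
E
```

```text
[0.49241291 0.22359549 0.13553684] [0.95174492 0.37361808 0.28933932] [ 0.09160548 -0.0151567  -0.06386395]
```

View pics/b8.png

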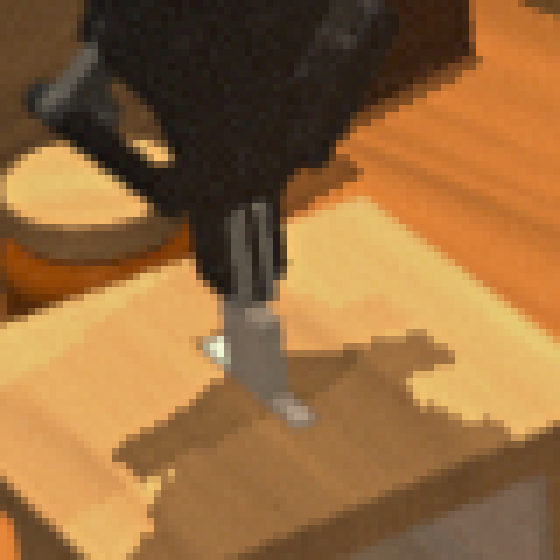

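Tips are just touching the handle end at (245,305). Continuing at 10 mm/s.

Request:
{"fn": "step_arm", "kwargs": {
  "motion": [
    [[0,0,0.1],[0,0,0]],
    [[0,0,0.2],[0,0,0]],
    [[0,0,0.3],[0,0,0]],
    [[0,0,0.4],[0,0,0]],
    [[0,0,0.5],[0,0,0]],
    [[0,0,0.6],[0,0,0]]
  ]
}}

```text
time_s: 23.7
position: [0.4937, 0.2239, 0.1306]
eef_rot: [0.0, 0.786, 0.618, 0.001]
wrist_force: [0.2, -0.4, 6.4]
gripper_width: 0.0002
```

Request:
{"fn": "step_arm", "kwargs": {
  "motion": [
    [[0,0,0.1],[0,0,0]],
    [[0,0,0.2],[0,0,0]],
    [[0,0,0.3],[0,0,0]],
    [[0,0,0.4],[0,0,0]],
    [[0,0,0.5],[0,0,0]],
    [[0,0,0.6],[0,0,0]]
  ]
}}

```text
time_s: 24.3
position: [0.4937, 0.2239, 0.1246]
eef_rot: [0.0, 0.786, 0.618, 0.001]
wrist_force: [-0.0, 0.0, 6.0]
gripper_width: 0.0002
```

```bash
python3 - <<'E'
from station import manip
import cv2
s=manip.state();print(s["position"],s["wrist_force"],s["ft_torque"])
S=manip.snapshot("side")
cv2.imwrite("pics/b9.png",cv2.resize(S["color"][130:240,180:290,::-1],(560,560),interpolation=cv2.INTER_NEAREST))
E
```

```text
[0.49372828 0.22386067 0.12457893] [-0.04880286  0.03506797  6.00852661] [-0.05439883  0.11533607  0.0233967 ]
```

View pics/b9.png

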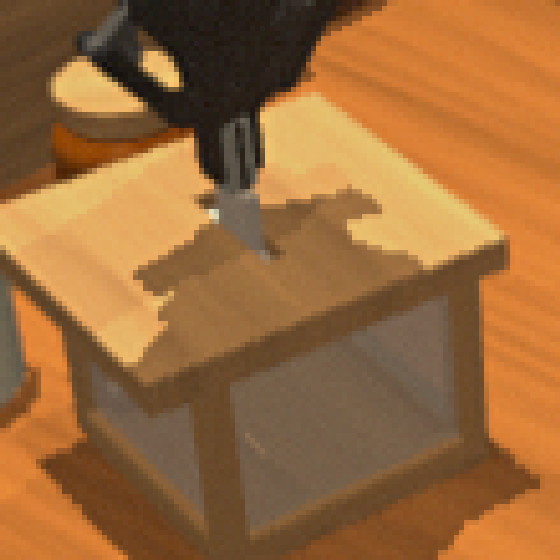

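Request:
{"fn": "step_arm", "kwargs": {
  "motion": [
    [[0,0,0.1],[0,0,0]],
    [[0,0,0.2],[0,0,0]],
    [[0,0,0.3],[0,0,0]],
    [[0,0,0.4],[0,0,0]],
    [[0,0,0.5],[0,0,0]],
    [[0,0,0.6],[0,0,0]],
    [[0,0,0.7],[0,0,0]],
    [[0,0,0.8],[0,0,0]]
  ]
}}

```text
time_s: 25.15
position: [0.4935, 0.2239, 0.1165]
eef_rot: [0.0, 0.786, 0.618, 0.001]
wrist_force: [-0.4, 0.4, 5.1]
gripper_width: -0.0002
```

```bash
python3 - <<'E'
from station import manip
import cv2
s=manip.state();print(s["position"],s["wrist_force"],s["ft_torque"])
S=manip.snapshot("side")
cv2.imwrite("pics/b10.png",cv2.resize(S["color"][130:240,180:290,::-1],(560,560),interpolation=cv2.INTER_NEAREST))
E
```

```text
[0.4934956  0.22386979 0.1165248 ] [-0.42244905  0.44221253  5.12177878] [0.01468099 0.14065466 0.00306959]
```

View pics/b10.png

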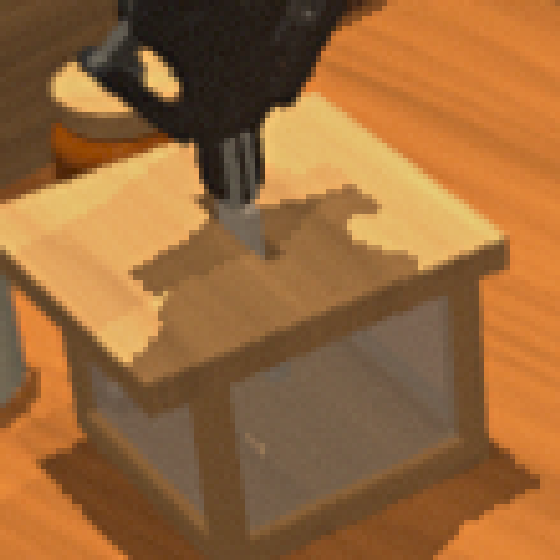

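Request:
{"fn": "step_arm", "kwargs": {
  "motion": [
    [[0,0,0.1],[0,0,0]],
    [[0,0,0.2],[0,0,0]],
    [[0,0,0.3],[0,0,0]],
    [[0,0,0.4],[0,0,0]],
    [[0,0,0.4],[0,0,0]]
  ]
}}

```text
time_s: 25.7
position: [0.4918, 0.2234, 0.1111]
eef_rot: [-0.0, 0.786, 0.619, -0.001]
wrist_force: [0.3, 0.7, -0.6]
gripper_width: 0.0002
```

Force fell to zero, so it has probably dropped. I'll raise the arm and look.

Request:
{"fn": "step_arm", "kwargs": {
  "motion": [
    [[0,0,-1],[0,0,0]],
    [[0,0,-3],[0,0,0]],
    [[0,0,-6],[0,0,0]],
    [[0,0,-10],[0,0,0]],
    [[0,0,-12],[0,0,0]],
    [[0,0,-12],[0,0,0]]
  ]
}}

```text
time_s: 26.3
position: [0.4948, 0.2243, 0.2353]
eef_rot: [0.0, 0.786, 0.618, 0.004]
wrist_force: [0.8, 1.0, -0.0]
gripper_width: -0.0001
```

```bash
python3 - <<'E'
from station import manip
import cv2
s=manip.state();print(s["position"],s["wrist_force"])
S=manip.snapshot("side")
cv2.imwrite("pics/e1.png",cv2.resize(S["color"][130:250,170:290,::-1],(590,590),interpolation=cv2.INTER_CUBIC))
cv2.imwrite("pics/e2.png",S["color"][:,:,::-1])
E
```

```text
[0.49482673 0.22431057 0.23534881] [ 0.76666848  0.98186509 -0.02152759]
```

View pics/e1.png

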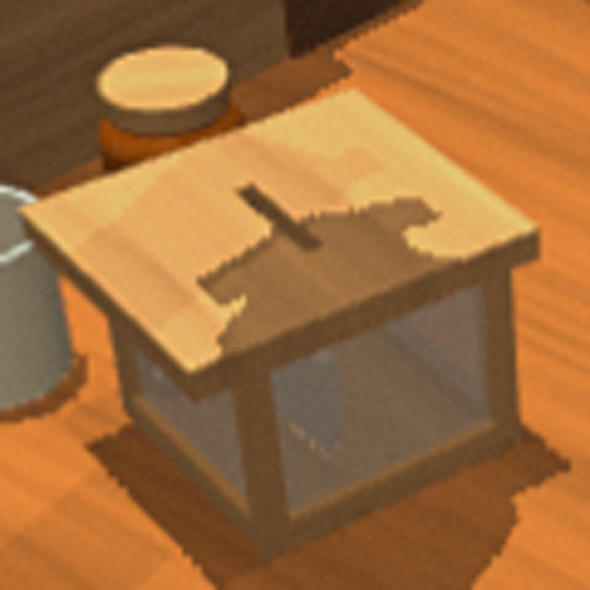

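View pics/e2.png

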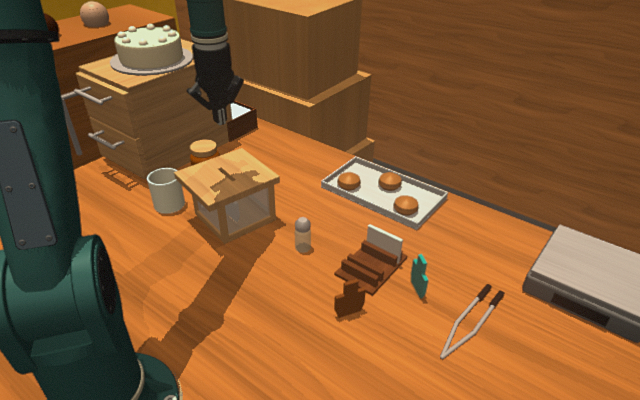

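The slot at (280,215) in the crop is empty, and the paddle shows through the clear wall at (310,400) inside the box, low on the floor. The front groove is empty; the board, shaker, mug, jar, tongs and both look-alikes stand where they were. I'll let things settle, check once more and hand in.

Request:
{"fn": "step_arm", "kwargs": {
  "motion": [
    [[0,0,0],[0,0,0]],
    [[0,0,0],[0,0,0]],
    [[0,0,0],[0,0,0]],
    [[0,0,0],[0,0,0]],
    [[0,0,0],[0,0,0]]
  ]
}}

```text
time_s: 26.85
position: [0.4922, 0.2234, 0.2311]
eef_rot: [0.0, 0.786, 0.619, -0.001]
wrist_force: [-0.4, 0.6, -0.1]
gripper_width: 0.0002
```

```bash
python3 - <<'E'
from station import manip
import cv2,numpy as np
s=manip.state();print(s["time_s"],s["position"],s["wrist_force"],abs(s["qd"]).max())
S=manip.snapshot("side");A=cv2.imread("pics/e2.png")
d=cv2.absdiff(A,S["color"][:,:,::-1].copy()).max(2)
print("box region max diff",d[150:245,175:285].max())
B=cv2.imread("pics/side0.png");D=cv2.absdiff(B,A).max(2)
for n,(x0,y0,x1,y1) in dict(shaker=(292,215,316,255),board=(374,222,406,248),tongs=(435,280,510,360)).items(): print(n,np.percentile(D[y0:y1,x0:x1],[50,99]))
print(manip.close_job())
E
```

```text
26.85 [0.49219822 0.223408   0.23110977] [-0.42908244  0.61748166 -0.14997076] 0.0025971727198289825
box region max diff 81
shaker [ 7. 12.]
board [ 7. 12.]
tongs [ 8. 12.]
the job is handed in; nothing more can be done
None
```

The white narrow-handled paddle is wholly inside the returns box, and I handed the job in at about 27 s. I lowered it through the slot edge first, released it once the brakes held it, then pressed the handle's end down with shut fingers until it dropped. The highest force in my readings, taken after each move, was about 8 N.

**First grasp missed:** the fingers shut just above the handle because the true finger tips sit about 27–30 mm above the reported TCP. I confirmed that offset in both cameras, allowed for it, and the second grasp held.

**Last checks:**
- **Paddle:** the push force fell to zero, the slot is empty, and the paddle shows through the clear wall near the floor. The front groove of the rack is empty.
- **Other things:** the shaker, board and tongs match the first picture to within image noise. The mug and jar I checked only by eye; they look unmoved.
- **One disagreement:** a picture comparison of the box area between the raise and the hand-in changed by up to 81 grey levels. I did not look into it before handing in. The arm was still settling about 4 mm, so its shadow on the box top is the likely cause.

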